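Wedge the bench power supply that has lost a foot

TASK

The power supply on the bench has lost the rubber foot under its front corner on the orange wedge's side, so the case rocks when that corner is touched. Without picking anything up, slide the wedge, thin end first and square to the case's side, in under that side at the corner until it just fills the gap without jacking the case off level, then press down firmly on top of that corner for about a second, and if it still rocks push the wedge further and test again. Leave the wedge in place, the supply where it stands and the other things alone.

Things in the scene. Friction and masses are not known exactly. Their poses are not given: they have to be found in the camera images.
- supply: Loose bench power supply, 1.2-1.9 kg: grey case 220 (x) x 180 (y) x 75 mm, its flat underside 14 mm above the bench on black 14 mm feet at (90,-70), (-90,70), (-90,-70) mm; the one at (90,70) is missing. Stands level; 1-2 N on that corner tips it. Origin: on the bench under the case's middle; x out of the dark front panel (knobs stand out 19 mm), y left, z up. Left side face: y = 90 mm.
- supply_corner (a point): The place to press: point on the supply's flat top above the missing foot, 20 mm in from the front and the left side, 89 mm above the bench. Axes as the supply's.
- wedge: Loose orange plastic wedge, 70 g, flat on the bench: 125 mm long (x), 38 wide (y), 24 mm high at the thick end (x=-62.5), 14 in the middle, 4 at the thin end (x=+62.5). Origin: middle of the underside. Starts with its thin end towards the supply's left side (y), 25-70 mm short of it. Slides with under 1 N; jams at over 4 N when its middle is under the side face, and over-driven it lifts the case.
- screwdriver: Red-handled screwdriver 190 mm long lying on the bench to the rear of the wedge; leave alone. Origin: middle of its underside, x towards the tip.
- multimeter: Yellow handheld multimeter, 160 x 80 x 36 mm (x, y, z), lying on its back; leave alone. Origin: middle of its underside.
- solder_reel: Grey reel of solder standing on its flange, 60 mm across, 45 mm high; leave alone. Origin: middle of its underside.
- flux_jar: Small white jar with a blue cap, 48 mm across, 55 mm high; leave alone. Origin: middle of its underside.

How it is judged:
By the outcome, as a careful person would: the job done as asked, in the order asked, and still so for the second after the job is handed in, with the robot touching nothing.
It also fails if it takes over 64 s, if anything falls off the work surface, if the arm or the gripper's body presses on something with over 40 N, if the wrist force passes 120 N, or if a joint passes its speed limit or range.

ROBOT

A 6-joint arm with a two-finger parallel gripper is mounted at the origin on the work surface. World frame = base frame: x ahead of the robot, y to its left, z up, the work surface at z = 0. Lengths are in mm, angles in rad, forces in N, time in s.
With the tool pointing down it reaches from about 300 to 775 mm from the base axis. Payload 14.6 kg.
Tool frame: the origin (TCP) lies between the finger pads; the fingertips stand 8 mm ahead of it and the grasp point (between the pads) lies 11 mm behind it; z points along the fingers, y is the direction in which the jaws open and shut (so a half turn about z gives the same grasp; the last joint's range is limited). The gripper opens to 94 mm and grips with 3 to 60 N. Pads are 16 mm wide; open, the fingers measure 119 mm over their backs; the gripper's body (75 mm by 177 mm) begins 78 mm behind the grasp point.
Start: joints at [1.075, 0.3, 1.521, -0, 1.321, -0.067], TCP at [228.675, 500.197, 213.446] pointing down, gripper open.
Joint ranges: [-3.03, 3.03], [-0.79, 2.21], [0.23, 2.52], [-1.04, 4.18], [0, 3.07], [-2.55, 2.55]. Speed limits (rad/s): [2.22, 2.22, 2.57, 3.14, 3.14, 3.14].

INTERFACE

Orientations are given as [roll, pitch, yaw] about the fixed x, y, z axes, in that order (R = Rz(yaw) Ry(pitch) Rx(roll)).
In Python, from cell import manip gives the robot as it stands. The module is installed in compiled form; this text tells all that it offers.
- The arm moves only by the tool send_rows, never from a script. Its argument "series" is a list that holds one entry, the list of rows, each a list of 5 numbers: the opening, from 0 (shut) to 1 (fully open), then the shift along the tool's x, y, z in mm, then the turn about the tool's z in degrees. In form: [[[gripper, dx, dy, dz, roll], ...]]. A call has 1 to 10 rows; each row is the pose to reach, as a shift and turn from the pose commanded when the call began, along the tool's axes at that moment; what a row does not reach only later rows make up. A row lasts 1/10 s, in which the tool goes at most 50 mm and 8.59 degrees, less where a joint would pass 70% of its speed; a pose out of reach is approached as far as the arm can. A call with a gripper value outside its range is refused whole. The fingers move at their own pace and stop on an object; "newtons" is the grip in N (left out, the last holds). Time passes only in rows, so rows that repeat a pose let the fingers close. It gives the time, the measured TCP pose, the force and the opening at its end, in the units of the state.
- manip.read_state(): the state, without advancing time (a new reading comes with each control period).
- manip.camera(name): name is "scene" or "top" or "wrist"; returns a dict with "img" (400x640x3 uint8, red, green, blue), "vfov" (degrees; the focal length in pixels is half the picture's height over the tangent of half this angle, whatever the lens; pixels are square), "cx", "cy" (the principal point, pixels), "dist" ([k1, k2, p1, p2, k3] as OpenCV has them; the pictures are not rectified), "pose" (4x4, takes a point from camera to world coordinates); the wrist camera has in their place "T_tool_cam" (4x4, takes a point from camera to tool coordinates, whose origin is the TCP and whose axes are the flange's). Camera axes: x right, y down, z forward; pixel columns grow to the right and rows downward; lengths in mm; the calibration is good to about 2 mm. A picture is of the moment at which its call begins: read the wrist's pose just before it. There is no depth.
- manip.sign_off(): hands the job in, once; it reports no verdict.
Trained networks look in a picture, given as the dict that the camera call returned (one of the last four; its "shot" number tells which), for a name from the list of things; names that differ only in an ending like _2 or _b are one class to them, and where a whole thing is asked for, a point or a joint stands for the part that bears it (a point fixed in the world has none). Each returns a list of dicts, best first, with "conf" (0 to 1); they miss things now and then, are a little off and sometimes report something else, mostly with a low value. They report only what shows in the picture. A call takes as long as a camera call.
- manip.find_in(target, picture): "rect" ([left, top, width, height] in pixels, round what is visible of it).
- manip.silhouettes(target, picture): "pixels" (400x640 bool, what is visible of it) and "rect" ([left, top, width, height] in pixels, round what is visible of it).
The state is a dict: "clock": time; "joints": joint angles; "qd": joint speeds; "effort": joint torques, N m; "eef_pos": TCP position; "eef_rot": TCP orientation; "wrist_force": force on the tool from outside, world axes, zero at the start; "moment": the same for the moment, N m; "finger_gap": finger opening in mm.
Only numpy, scipy, OpenCV 4.12 (cv2) and the standard library are available. Lean on these libraries where they do the work, as an engineer would, in place of code of your own. Each camera call takes 0.05 s, during which the arm holds its last target. There are 200 camera calls.

## Working session

There is one attempt and no reset: what is moved stays moved. The work goes in short steps, Python scripts to look and compute and a tool call to move; the robot and the scene stay as the last step left them, time stands still between calls to the robot, and variables do not carry over. Pictures are saved under pics/ and viewed, about 8 in all and at most 12, crops included, and the job is handed in when it is done.

Besides the shell and the picture viewer there is one more tool, called after "Call:" as name([rows], argument=value, ...), one row to a line, values as JSON. send_rows: Moves the arm, as the interface text tells. Its arguments: {"type":"object","properties":{"series":{"type":"array"},"newtons":{"type":"number"}},"required":["series"]}

```bash
mkdir -p pics
cat > h.py <<'E'
import numpy as np,cv2
from cell import manip
from scipy.spatial.transform import Rotation as R
def K(c):
    f=200/np.tan(np.radians(c["vfov"])/2); return np.array([[f,0,c["cx"]],[0,f,c["cy"]],[0,0,1.]])
def pose(c,st=None):
    if "pose" in c: return np.array(c["pose"])
    T=np.eye(4); T[:3,:3]=R.from_euler('xyz',st["eef_rot"]).as_matrix(); T[:3,3]=st["eef_pos"]
    return T@np.array(c["T_tool_cam"])
def ray(c,uv,z,T):
    uv=np.array(uv,float).reshape(-1,1,2)
    n=cv2.undistortPoints(uv,K(c),np.array(c["dist"],float))[:,0]
    d=np.c_[n,np.ones(len(n))]@T[:3,:3].T
    return T[:3,3]+d*((z-T[2,3])/d[:,2])[:,None]
def proj(c,P,T):
    Ti=np.linalg.inv(T); return cv2.projectPoints(np.array(P,float).reshape(-1,1,3),cv2.Rodrigues(Ti[:3,:3])[0],Ti[:3,3],K(c),np.array(c["dist"],float))[0][:,0]
def save(n,im): cv2.imwrite("pics/"+n,cv2.cvtColor(im,cv2.COLOR_RGB2BGR))
E
python3 - <<'E'
from h import *
st=manip.read_state();print(st["clock"],st["eef_pos"],st["eef_rot"],st["wrist_force"],st["finger_gap"])
for n in ("top","scene"):
    c=manip.camera(n);save(n+"1.png",c["img"])
    T=pose(c);print(n,c["vfov"],T[:3,3])
    for t in ("supply","wedge","screwdriver","multimeter","solder_reel","flux_jar"):
        for s in manip.silhouettes(t,c)[:1]:
            m=s["pixels"].astype(np.uint8)
            cs=max(cv2.findContours(m,0,2)[0],key=len)
            b=cv2.boxPoints(cv2.minAreaRect(cs))
            h={"supply":89,"wedge":8}.get(t,20)
            print(t,round(s["conf"],2),s["rect"],b.round().tolist(),ray(c,b,h,T)[:,:2].round().tolist())
E
```

```text
0.0 [228.55375311 499.97467421 212.85334368] [-3.14040039e+00 -8.62742096e-05  2.71279409e+00] [ 0.12766504 -0.10135399 -0.03447814] 94.23541041209302
top 48.31642990496296 [ 416.70005971  149.19743206 1153.73951109]
supply 0.82 [364.4, 183.0, 97.2, 106.8] [[364.0, 194.0], [441.0, 180.0], [460.0, 277.0], [382.0, 292.0]] [[627.0, 38.0], [666.0, -153.0], [430.0, -189.0], [394.0, -4.0]]
wedge 0.87 [305.7, 215.2, 52.8, 23.6] [[305.0, 223.0], [353.0, 210.0], [358.0, 226.0], [310.0, 238.0]] [[566.0, 182.0], [600.0, 57.0], [560.0, 47.0], [526.0, 170.0]]
screwdriver 0.88 [293.8, 271.8, 64.1, 15.6] [[302.0, 277.0], [357.0, 268.0], [359.0, 278.0], [304.0, 287.0]] [[427.0, 187.0], [450.0, 49.0], [426.0, 45.0], [403.0, 183.0]]
multimeter 0.71 [199.1, 184.5, 42.9, 66.3] [[196.0, 243.0], [212.0, 181.0], [245.0, 189.0], [229.0, 252.0]] [[509.0, 459.0], [672.0, 427.0], [651.0, 340.0], [489.0, 374.0]]
solder_reel 0.57 [383.2, 133.4, 24.8, 26.4] [[385.0, 136.0], [408.0, 136.0], [408.0, 161.0], [385.0, 161.0]] [[799.0, -27.0], [799.0, -88.0], [731.0, -86.0], [730.0, -25.0]]
flux_jar 0.64 [329.0, 127.4,
[... 360 characters left out ...]
[608.0, 68.0]]
screwdriver 0.64 [299.9, 153.2, 78.8, 16.8] [[299.0, 163.0], [301.0, 153.0], [374.0, 165.0], [372.0, 175.0]] [[457.0, 54.0], [423.0, 44.0], [393.0, 228.0], [427.0, 234.0]]
multimeter 0.6 [392.3, 212.0, 62.5, 68.9] [[387.0, 264.0], [424.0, 205.0], [458.0, 225.0], [421.0, 285.0]] [[656.0, 343.0], [472.0, 374.0], [502.0, 460.0], [678.0, 423.0]]
solder_reel 0.73 [183.9, 227.0, 26.9, 35.4] [[179.0, 234.0], [203.0, 223.0], [217.0, 254.0], [193.0, 265.0]] [[751.0, -111.0], [705.0, -76.0], [765.0, -6.0], [808.0, -40.0]]
flux_jar 0.8 [244.8, 258.1, 27.2, 28.7] [[246.0, 257.0], [270.0, 257.0], [270.0, 287.0], [246.0, 287.0]] [[749.0, 57.0], [730.0, 105.0], [796.0, 136.0], [814.0, 90.0]]
```

```bash
python3 -c "
import cv2,numpy as np
a=cv2.imread('pics/top1.png');b=cv2.imread('pics/scene1.png')
cv2.imwrite('pics/both1.png',cv2.resize(np.vstack([a,b]),(480,600)))"
```

```text
(no output)
```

View pics/top1.png

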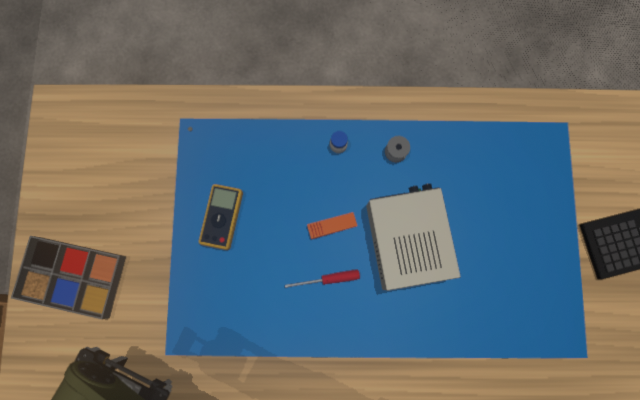

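View pics/scene1.png

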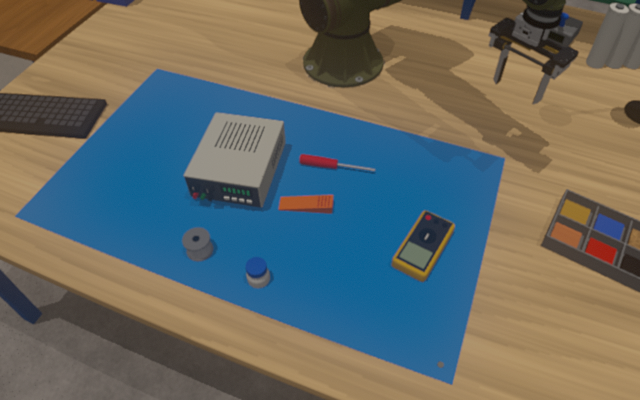

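Run:
```python
from h import *
st=manip.read_state();c=manip.camera("wrist");print(np.round(c["T_tool_cam"],3).tolist(),c["vfov"],st["joints"])
c=manip.camera("top");T=pose(c)
print(ray(c,[(369,202),(441,189),(459,277),(384,290)],89,T).round())
```

```text
[[0.0, -0.971, -0.237, 67.384], [1.0, 0.0, 0.0, 0.426], [-0.0, -0.237, 0.971, -170.35], [0.0, 0.0, 0.0, 1.0]] 66.38275275076765 [ 1.07540020e+00  2.99916590e-01  1.52098880e+00 -1.59989947e-05
  1.32068026e+00 -6.66120566e-02]
[[ 608.   26.   89.]
 [ 642. -151.   89.]
 [ 430. -186.   89.]
 [ 398.   -8.   89.]]
```

Call:
send_rows([
  [[0.8,-40,-17,0,6],[0.6,-85,-36,0,12],[0.4,-130,-55,0,18],[0.2,-175,-74,0,24],[0.12,-220,-93,0,30],[0.12,-265,-112,0,36],[0.12,-310,-131,0,42],[0.12,-355,-150,0,48],[0.12,-400,-170,0,54],[0.12,-437,-185,0,56]],
])

```text
clock: 1.8
eef_pos: [550.5, 148.0, 213.5]
eef_rot: [3.141, 0.0, 1.73]
wrist_force: [-1.0, 0.3, 0.7]
finger_gap: 17.3
```

Call:
send_rows([
  [[0.12,0,0,0,0],[0.12,0,0,0,0],[0.12,0,0,0,0]],
])

```text
clock: 2.1
eef_pos: [548.6, 151.0, 213.5]
eef_rot: [-3.141, -0.0, 1.737]
wrist_force: [0.0, 0.2, -1.0]
finger_gap: 11.3
```

Run:
```python
from h import *
st=manip.read_state();c=manip.camera("wrist");save("w1.png",c["img"]);T=pose(c,st)
print(st["clock"],st["eef_pos"],st["eef_rot"],st["finger_gap"],st["wrist_force"],st["joints"][5])
np.savez("w1.npz",T=T)
for t in ("supply","wedge"):
    for s in manip.silhouettes(t,c)[:1]:
        m=s["pixels"].astype(np.uint8);cs=max(cv2.findContours(m,0,1)[0],key=len)
        b=cv2.boxPoints(cv2.minAreaRect(cs));a=cv2.approxPolyDP(cs,4,True)[:,0]
        print(t,s["conf"],s["rect"],b.round().tolist(),a.tolist())
```

```text
2.1 [548.62184519 151.04205825 213.47184154] [-3.14144838e+00 -1.25931005e-04  1.73667686e+00] 11.274564294278676 [ 0.03211675  0.17631513 -0.98077064] 0.038319114072816504
supply 0.97 [161.1, 287.9, 182.3, 81.2] [[299.0, 331.0], [340.0, 331.0], [340.0, 368.0], [299.0, 368.0]] [[302, 332], [300, 367], [339, 367], [335, 331]]
wedge 0.66 [303.5, 168.1, 39.2, 96.6] [[301.0, 170.0], [332.0, 165.0], [346.0, 258.0], [314.0, 263.0]] [[331, 167], [302, 171], [316, 262], [327, 259], [328, 233], [339, 228]]
```

View pics/w1.png

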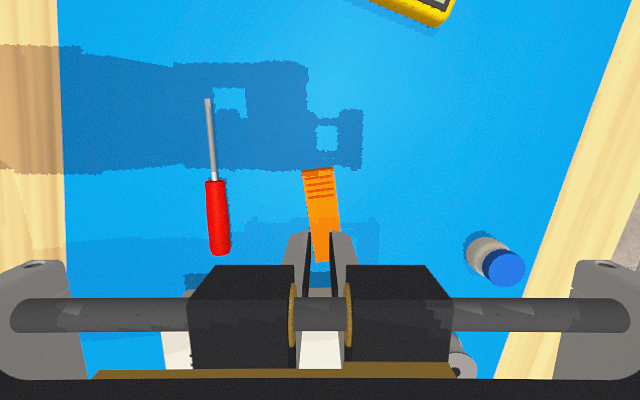

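Run:
```python
from h import *
from scipy.optimize import least_squares
T=np.load("w1.npz")["T"]
st=manip.read_state();c=manip.camera("wrist")
hsv=cv2.cvtColor(c["img"],cv2.COLOR_RGB2HSV);m=cv2.inRange(hsv,(5,150,120),(20,255,255))
m[262:]=0
k=ray(c,[(302,171),(331,167)],24,T);print("thick",k[:,:2].round(1).tolist())
s=ray(c,[(302,171),(316,262)],[24,4.][0],T);print(np.hypot(*(k[0]-k[1])[:2]),s)
print("thin rear corner z~4", ray(c,[(316,262)],4.5,T))
t=manip.camera("top");Tt=pose(t)
im=cv2.cvtColor(cv2.imread("pics/top1.png"),cv2.COLOR_BGR2HSV)
m=cv2.inRange(im,(0,0,150),(179,60,255));m[:170]=0;m[300:]=0;m[:,:355]=0;m[:,475:]=0
m=cv2.morphologyEx(m,cv2.MORPH_CLOSE,np.ones((9,9),np.uint8))
cs=max(cv2.findContours(m,0,1)[0],key=cv2.contourArea)
P=ray(t,cs[:,0].astype(float),89,Tt)[:,:2]
# rectangle 220x180 fit to outline
def sd(p):
    a=p[2];q=(P-p[:2])@np.array([[np.cos(a),-np.sin(a)],[np.sin(a),np.cos(a)]])
    d=np.abs(q)-[p[3],p[4]];return np.where(d.max(1)>-30,d.max(1),0)
r=least_squares(sd,[520,-80,.16,110,90],loss="soft_l1");print("supply",r.x.round(3),np.abs(r.fun).mean())
p=r.x;Rr=np.array([[np.cos(p[2]),-np.sin(p[2])],[np.sin(p[2]),np.cos(p[2])]])
print("corner pt",p[:2]+Rr@[90,70])
mo=cv2.inRange(im,(5,150,120),(20,255,255));mo[:205]=0;mo[245:]=0;mo[:,:295]=0;mo[:,365:]=0
cs=max(cv2.findContours(mo,0,1)[0],key=cv2.contourArea)
b=cv2.boxPoints(cv2.minAreaRect(ray(t,cs[:,0].astype(float),12,Tt)[:,:2].astype(np.float32)))
print("wedge top cam",b.round(1).tolist())
for q in list(k[:,:2])+list(b): print((Rr.T@(q-p[:2])).round(1))
```

```text
thick [[525.5, 169.7], [558.4, 180.0]]
34.46682621896146 [[525.52686655 169.72410074  24.        ]
 [560.58192014  58.36310061  24.        ]]
thin rear corner z~4 [[561.76924043  49.67860345   4.5       ]]
supply [ 5.21642e+02 -8.13490e+01  1.77000e-01  1.06154e+02  8.62670e+01] 0.5916984936042301
corner pt [597.88014529   3.43174121]
wedge top cam [[527.2000122070312, 165.89999389648438], [560.0, 50.599998474121094], [593.7000122070312, 60.099998474121094], [560.7999877929688, 175.5]]
[ 48.1 246.4]
[ 82.3 250.8]
[ 49.  242.4]
[ 61.1 123.1]
[ 95.9 126.6]
[ 83.8 245.9]
```

Call:
send_rows([
  [[0.62,4,0,0,-3],[0.62,11,-1,20,-6.3],[0.62,11,-1,50,-6.3],[0.62,11,-1,80,-6.3],[0.62,11,-1,110,-6.3],[0.62,11,-1,140,-6.3],[0.62,11,-1,150,-6.3],[0.62,11,-1,150,-6.3]],
])

```text
clock: 3.15
eef_pos: [545.8, 161.1, 62.7]
eef_rot: [-3.14, -0.0, 1.846]
wrist_force: [-0.7, 0.2, -0.3]
finger_gap: 58.0
```

Run:
```python
from h import *
st=manip.read_state();c=manip.camera("wrist");save("w2.png",c["img"])
print(st["clock"],st["eef_pos"],st["eef_rot"],st["finger_gap"],st["wrist_force"])
```

```text
3.15 [545.8493674  161.05994409  62.70114529] [-3.13957051e+00 -1.05163171e-04  1.84574923e+00] 58.01229400938404 [-0.65371106  0.19205945 -0.33578545]
```

View pics/w2.png

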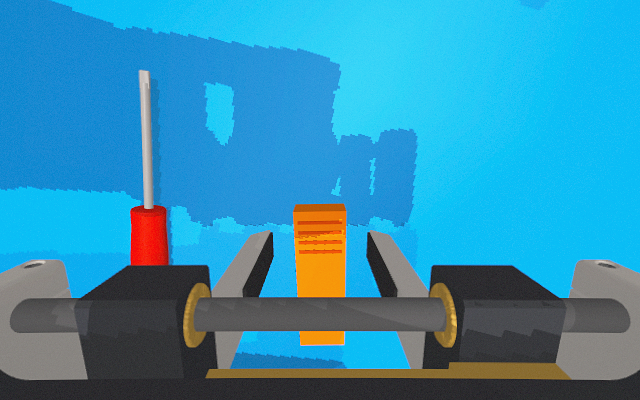

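Call:
send_rows([
  [[0.62,0,0,20,0],[0.62,0,0,40,0],[0.62,0,0,50,0],[0.62,0,0,50,0],[0.38,0,0,50,0],[0.38,0,0,50,0],[0.38,0,0,50,0],[0.38,0,0,50,0]],
], newtons=3)

```text
clock: 4.0
eef_pos: [546.8, 161.0, 14.3]
eef_rot: [3.14, 0.0, 1.845]
wrist_force: [-0.8, -0.2, 5.0]
finger_gap: 37.9
```

Call:
send_rows([
  [[0.38,0,0,-2,0],[0.38,0,0,-2,0],[0.38,-3,3,-2,1],[0.38,-6,6,-2,2],[0.38,-9,9,-2,3],[0.38,-12,11,-2,4],[0.38,-15,13,-2,5],[0.38,-18.5,15.5,-2,5.6],[0.38,-21.5,15.5,-2,5.6],[0.38,-21.5,15.5,-2,5.6]],
])

```text
clock: 5.0
eef_pos: [567.3, 144.0, 15.4]
eef_rot: [-3.142, 0.0, 1.747]
wrist_force: [0.7, 0.5, -0.6]
finger_gap: 37.8
```

Run:
```python
from h import *
st=manip.read_state()
print(st["clock"],st["eef_pos"],st["eef_rot"],st["finger_gap"],st["wrist_force"])
c=manip.camera("top");t=manip.camera("scene")
save("v3.png",np.vstack([cv2.resize(c["img"][140:320,260:500],None,fx=1.67,fy=1.67,interpolation=2),cv2.resize(t["img"][80:240,160:400],None,fx=1.67,fy=1.67,interpolation=2)]))
```

```text
5.0 [567.26063616 144.03878889  15.41909669] [-3.14155048e+00  5.34333934e-05  1.74735578e+00] 37.79679010313268 [ 0.74001681  0.52526253 -0.63021491]
```

View pics/v3.png

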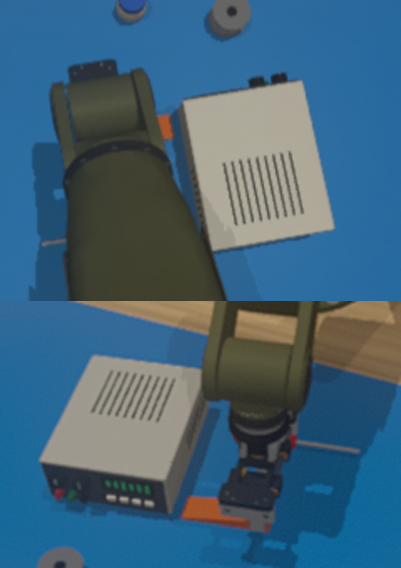

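Call:
send_rows([
  [[0.62,0,0,0,0],[0.62,0,0,0,0],[0.62,0,0,0,0],[0.62,10,0,0,0],[0.62,22,0,0,0],[0.62,32,0,0,0],[0.12,32,0,0,0],[0.12,32,0,0,0],[0.12,32,0,0,0],[0.12,32,0,0,0]],
])

```text
clock: 6.1
eef_pos: [561.6, 175.6, 15.4]
eef_rot: [3.142, 0.0, 1.747]
wrist_force: [0.7, 0.6, -1.0]
finger_gap: 30.0
```

Call:
send_rows([
  [[0.12,0,0,0,0],[0.12,-5,0,0,0],[0.12,-9,0,0,0],[0.12,-13,0,0,0],[0.12,-17,0,0,0],[0.12,-21,0,0,0],[0.12,-25,0,0,0],[0.12,-29,0,0,0],[0.12,-33,0,0,0],[0.12,-33,0,0,0]],
])

```text
clock: 7.1
eef_pos: [567.4, 143.0, 15.4]
eef_rot: [3.142, 0.0, 1.747]
wrist_force: [-0.4, 0.0, -0.2]
finger_gap: 11.1
```

Run:
```python
from h import *
st=manip.read_state()
print(st["clock"],st["eef_pos"],st["eef_rot"],st["finger_gap"],st["wrist_force"])
c=manip.camera("wrist");save("w4.png",c["img"])
```

```text
7.1 [567.43395328 142.96368706  15.44419459] [3.14158847e+00 7.34899072e-05 1.74717148e+00] 11.12308021004154 [-0.41526003  0.00637506 -0.17604288]
```

View pics/w4.png

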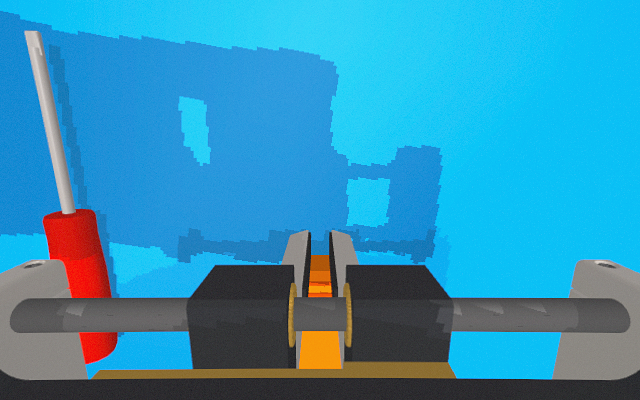

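Call:
send_rows([
  [[0.12,-4,0,0,0],[0.12,-8,0,0,0],[0.12,-12,0,0,0],[0.12,-16,0,0,0],[0.12,-20,0,0,0],[0.12,-24,0,0,0],[0.12,-28,0,0,0],[0.12,-32,0,0,0],[0.12,-36,0,0,0],[0.12,-40,0,0,0]],
])

```text
clock: 8.15
eef_pos: [574.4, 103.8, 15.5]
eef_rot: [3.142, 0.0, 1.748]
wrist_force: [0.1, 0.8, -0.6]
finger_gap: 11.6
```

Call:
send_rows([
  [[0.12,-0.5,0,0,0],[0.12,-1,0,0,0],[0.12,-1.5,0,0,0],[0.12,-2,0,0,0],[0.12,-2,0,0,0]],
])

```text
clock: 8.65
eef_pos: [574.7, 102.2, 15.4]
eef_rot: [-3.142, 0.0, 1.748]
wrist_force: [0.0, -0.0, 0.5]
finger_gap: 11.5
```

Call:
send_rows([
  [[0.12,-1,0,0,0],[0.12,-2,0,0,0],[0.12,-3,0,0,0],[0.12,-4,0,0,0],[0.12,-4,0,0,0]],
])

```text
clock: 9.15
eef_pos: [575.5, 98.0, 15.4]
eef_rot: [-3.142, 0.0, 1.748]
wrist_force: [-0.2, 1.1, -0.2]
finger_gap: 11.2
```

Call:
send_rows([
  [[0.12,-0.5,0,0,0],[0.12,-1,0,0,0],[0.12,-1.5,0,0,0],[0.12,-2,0,0,0],[0.12,-2,0,0,0]],
])

```text
clock: 9.65
eef_pos: [575.8, 96.1, 15.4]
eef_rot: [3.142, 0.0, 1.748]
wrist_force: [0.2, -0.0, -0.3]
finger_gap: 11.2
```

Call:
send_rows([
  [[0.12,-0.5,0,0,0],[0.12,-1,0,0,0],[0.12,-1,0,0,0]],
])

```text
clock: 9.95
eef_pos: [575.9, 95.2, 15.4]
eef_rot: [-3.142, 0.0, 1.748]
wrist_force: [-0.6, 0.7, -0.0]
finger_gap: 10.8
```

Call:
send_rows([
  [[0.12,-0.5,0,0,0],[0.12,-1,0,0,0],[0.12,-1,0,0,0]],
])

```text
clock: 10.25
eef_pos: [576.1, 94.2, 15.5]
eef_rot: [3.142, 0.0, 1.748]
wrist_force: [0.3, -0.5, -0.4]
finger_gap: 11.4
```

Call:
send_rows([
  [[0.12,-0.5,0,0,0],[0.12,-1,0,0,0],[0.12,-1,0,0,0]],
])

```text
clock: 10.55
eef_pos: [576.3, 93.4, 15.4]
eef_rot: [-3.142, -0.0, 1.748]
wrist_force: [-1.3, 2.7, 0.2]
finger_gap: 11.2
```

Call:
send_rows([
  [[0.12,0,0,0,0],[0.12,0,0,0,0]],
])

```text
clock: 10.75
eef_pos: [576.3, 93.4, 15.5]
eef_rot: [3.142, -0.0, 1.748]
wrist_force: [-0.1, 3.9, 0.0]
finger_gap: 11.7
```

Call:
send_rows([
  [[0.12,-0.5,0,0,0],[0.12,-0.5,0,0,0]],
])

```text
clock: 10.95
eef_pos: [576.3, 93.0, 15.4]
eef_rot: [-3.142, -0.0, 1.748]
wrist_force: [-1.0, 5.7, 0.0]
finger_gap: 11.4
```

Call:
send_rows([
  [[0.12,10,0,0,0],[0.0,20,0,0,0],[0.0,20,0,-40,0],[0.0,20,0,-80,0],[0.0,20,0,-120,0],[0.0,0,2,-135,0],[0.0,-30,3,-135,0],[0.0,-60,4,-135,0],[0.0,-85,5.5,-135,0],[0.0,-92,5.5,-135,0]],
])

```text
clock: 11.95
eef_pos: [598.3, 1.7, 150.4]
eef_rot: [3.142, 0.001, 1.746]
wrist_force: [0.4, 0.1, 0.1]
finger_gap: 0.7
```

Call:
send_rows([
  [[0.0,0,0,0,0],[0.0,0,0,0,0],[0.0,0,0,0,0]],
])

```text
clock: 12.25
eef_pos: [597.8, 4.4, 150.5]
eef_rot: [-3.142, -0.0, 1.749]
wrist_force: [0.3, 0.3, 0.5]
finger_gap: 0.5
```

Run:
```python
from h import *
st=manip.read_state()
print(st["clock"],st["eef_pos"],st["eef_rot"],st["finger_gap"],st["wrist_force"])
c=manip.camera("wrist");t=manip.camera("scene");T=pose(c,st);Ts=pose(t)
p=np.array([521.642,-81.349]);a=.177;Rr=np.array([[np.cos(a),-np.sin(a)],[np.sin(a),np.cos(a)]])
pts=[[*(p+Rr@q[:2]),q[2]] for q in ([110,90,89],[-110,90,89],[110,-90,89],[110,90,14],[90,70,89])]
for q in proj(t,pts,Ts): cv2.circle(t["img"],tuple(int(round(v)) for v in q),1,(255,0,255),-1)
for q in proj(c,pts,T): cv2.circle(c["img"],tuple(int(round(v)) for v in np.clip(q,-999,999)),2,(255,0,255),-1)
save("v5.png",np.vstack([c["img"][:,120:520],cv2.resize(t["img"][100:220,160:360],None,fx=2,fy=2,interpolation=2)])[:600])
```

```text
12.25 [597.83687234   4.38172987 150.48031757] [-3.14155238e+00 -5.48697811e-05  1.74888736e+00] 0.5233487965961814 [0.34633393 0.32869321 0.53696946]
```

View pics/v5.png

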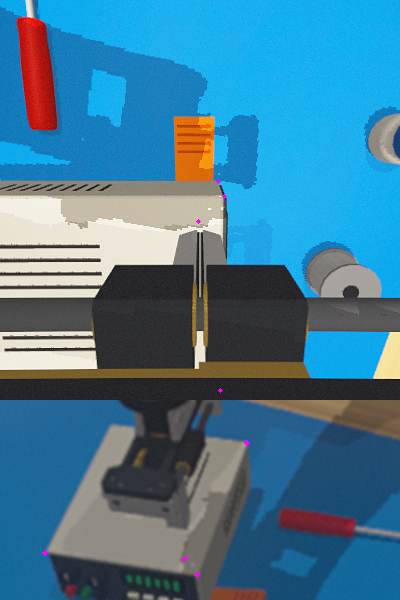

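Call:
send_rows([
  [[0.0,0,0,20,0],[0.0,0,0,40,0],[0.0,0,0,48,0],[0.0,0,0,51,0],[0.0,0,0,52.5,0],[0.0,0,0,52.5,0]],
])

```text
clock: 12.95
eef_pos: [598.3, 3.2, 98.6]
eef_rot: [3.141, 0.0, 1.748]
wrist_force: [0.1, -0.1, 0.1]
finger_gap: 0.5
```

Call:
send_rows([
  [[0.0,0,0,0.5,0],[0.0,0,0,1,0],[0.0,0,0,1,0]],
])

```text
clock: 13.25
eef_pos: [598.2, 3.2, 97.3]
eef_rot: [3.141, 0.0, 1.748]
wrist_force: [-0.2, 0.6, 2.0]
finger_gap: 0.6
```

Call:
send_rows([
  [[0.0,0,0,0.5,0],[0.0,0,0,1,0],[0.0,0,0,1,0]],
])

```text
clock: 13.55
eef_pos: [598.2, 3.2, 97.2]
eef_rot: [3.141, 0.0, 1.748]
wrist_force: [-5.1, -0.2, 10.6]
finger_gap: 0.3
```

Call:
send_rows([
  [[0.0,0,0,0.5,0],[0.0,0,0,1,0],[0.0,0,0,1,0]],
])

```text
clock: 13.85
eef_pos: [598.3, 3.2, 97.0]
eef_rot: [3.14, 0.0, 1.748]
wrist_force: [-7.8, 0.6, 19.0]
finger_gap: 0.6
```

Call:
send_rows([
  [[0.0,0,0,0,0],[0.0,0,0,0,0],[0.0,0,0,0,0],[0.0,0,0,0,0],[0.0,0,0,0,0],[0.0,0,0,0,0],[0.0,0,0,0,0],[0.0,0,0,0,0],[0.0,0,0,0,0],[0.0,0,0,0,0]],
])

```text
clock: 14.85
eef_pos: [598.3, 3.2, 97.0]
eef_rot: [3.14, 0.0, 1.748]
wrist_force: [-7.6, 0.2, 19.0]
finger_gap: 1.0
```

Call:
send_rows([
  [[0.0,0,0,-1,0],[0.0,0,0,-2,0],[0.0,0,0,-4,0],[0.0,0,0,-10,0],[0.0,0,0,-25,0],[0.0,0,0,-50,0],[0.0,10,0,-80,0],[0.0,40,0,-100,0],[0.0,80,0,-120,0],[0.0,120,0,-120,0]],
])

```text
clock: 15.85
eef_pos: [577.5, 122.5, 219.3]
eef_rot: [3.136, 0.0, 1.747]
wrist_force: [0.1, 0.3, -0.8]
finger_gap: 0.4
```

Call:
send_rows([
  [[0.0,30,-20,0,0],[0.0,60,-50,0,0],[0.0,90,-80,0,0],[0.0,110,-110,0,0],[0.0,130,-140,0,0],[0.0,150,-170,0,0],[0.0,150,-170,0,0],[0.0,150,-170,0,0]],
])

```text
clock: 16.65
eef_pos: [383.2, 239.4, 216.1]
eef_rot: [3.14, -0.0, 1.749]
wrist_force: [-0.1, 0.3, -0.5]
finger_gap: 0.7
```

Run:
```python
from h import *
st=manip.read_state()
print(st["clock"],st["eef_pos"],st["wrist_force"])
c=manip.camera("top");t=manip.camera("scene");Tt=pose(c)
im=cv2.cvtColor(c["img"],cv2.COLOR_RGB2HSV)
m=cv2.inRange(im,(5,150,120),(20,255,255));m[:195]=0;m[245:]=0;m[:,:295]=0;m[:,380:]=0
cs=max(cv2.findContours(m,0,1)[0],key=cv2.contourArea)
P=ray(c,cs[:,0].astype(float),20,Tt)[:,:2]
p=np.array([521.642,-81.349]);a=.177;Rr=np.array([[np.cos(a),-np.sin(a)],[np.sin(a),np.cos(a)]])
print("wedge visible in supply frame",((P-p)@Rr).min(0),((P-p)@Rr).max(0))
from scipy.optimize import least_squares
for f in ("1",""):
    i=im if f=="" else cv2.cvtColor(cv2.imread("pics/top1.png"),cv2.COLOR_BGR2HSV)
    m=cv2.inRange(i,(0,0,150),(179,60,255));m[:170]=0;m[300:]=0;m[:,:355]=0;m[:,475:]=0
    m=cv2.morphologyEx(m,cv2.MORPH_CLOSE,np.ones((9,9),np.uint8))
    print(f,cv2.minAreaRect(max(cv2.findContours(m,0,1)[0],key=cv2.contourArea)))
save("v6.png",np.vstack([cv2.resize(c["img"][140:320,260:500],None,fx=1.67,fy=1.67,interpolation=2),cv2.resize(t["img"][80:240,160:400],None,fx=1.67,fy=1.67,interpolation=2)]))
```

```text
16.65 [383.16784682 239.36676733 216.14963427] [-0.13856014  0.25245558 -0.49710223]
wedge visible in supply frame [66.83074131 93.01115089] [102.21499151 150.35515106]
1 ((414.3415222167969, 238.3388671875), (90.85980987548828, 73.0974349975586), 79.15969848632812)
 ((414.4079895019531, 238.42153930664062), (91.09998321533203, 73.310546875), 79.11447143554688)
```

View pics/v6.png

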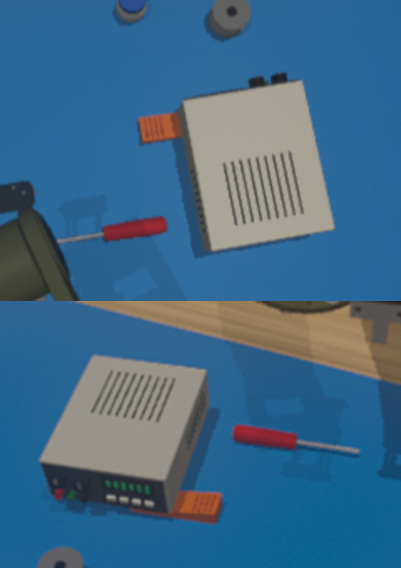

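```bash
python3 -c "
from cell import manip
print(manip.sign_off())"
```

```text
the job is handed in; nothing more can be done
None
```

The wedge is in place under the supply's front-left corner, and the case did not rock on the first press test, so no second push was needed. The job is handed in at about 17 s on the robot's clock.

- **Alignment:** I gripped the wedge's thick end at 3 N, flat on the bench, to turn it square to the case and line it up with the corner. I then let go and pushed it in from behind, so nothing was lifted.
- **Fit:** The pushing force stayed near zero, then rose to 5.7 N with the wedge's middle at the side face, and I stopped there. The wedge's centre line is about 85 mm forward of the case's middle, where the missing foot was at 90 mm.
- **Press test:** I pressed about 19 N on the corner for over a second. The gripper first touched at about 89 mm height, as it should on a level case, and sank only about 0.3 mm under load. There was also a sideways force of about 8 N during the press.
- **Last pictures:** The supply is within about 0.1 pixel (under 0.5 mm) of where it started and the wedge is square in the gap. The screwdriver, reel and jar look untouched, and the arm is clear of everything. The multimeter was outside these last crops, but the arm never worked near it.

No check failed. Early on, one 5 N upward reading came as the fingertips went down beside the wedge, probably from touching the bench. I raised them 2 mm and it cleared.

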